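# Clear the lens and hold the keeper gate open

### The arm

A 6-joint arm with a two-finger parallel gripper is mounted at the origin on a cart in front of the work surface, level with it; the furniture and walls round the work are solid. World frame = base frame: x ahead of the robot, y to its left, z up, the work surface at z = 0. Lengths are in mm, angles in rad, forces in N, time in s.
With the tool pointing down it reaches from about 275 to 750 mm from the base axis. Payload 10.2 kg.
Tool frame: the origin (TCP) lies on the front face of the gripper's body, between the roots of the fingers; the fingertips stand 73 mm ahead of it and the grasp point (between the pads) lies 54 mm ahead of it; z points along the fingers, y is the line along which they close (so a half turn about z gives the same grasp; the last joint's range is limited). The gripper opens to 85 mm and grips with 20 to 120 N. Pads are 22 mm wide; open, the fingers measure 114 mm over their backs; the gripper's body (76 mm by 85 mm) begins 54 mm behind the grasp point. The pads swing forward as they close: fully open they stand 13 mm farther back than shut.
Start: joints at [-1.336, 0.313, 1.498, -0, 1.331, -0.223], TCP at [232.026, -470.952, 303.894] pointing down, gripper open.
Joint ranges: [-2.94, 2.94], [-0.97, 2.17], [0.19, 2.56], [-1.23, 4.37], [0.02, 3.11], [-2.88, 2.88]. Speed limits (rad/s): [2.39, 2.39, 3.01, 3.14, 3.14, 3.14].

### API

Orientations are given as a unit quaternion [w, x, y, z].
In Python, from rig import * gives the robot as it stands.
- The arm moves only by the tool step_arm, never from a script. Its argument "plan" is a list of rows, each an object with "offset": the shift along the tool's x, y, z in cm, a list of three; "rot": the turn, a rotation vector about the tool's x, y, z in degrees, a list of three; "gripper": the finger opening in cm, from 0 to 8.54. In form: [{"offset": [x, y, z], "rot": [wx, wy, wz], "gripper": gripper}, ...]. A call has 1 to 12 rows; each row is the pose to reach, as a shift and turn from the pose commanded when the call began, along the tool's axes at that moment; what a row does not reach only later rows make up. A row lasts 1/10 s, in which the tool goes at most 50 mm and 8.59 degrees, less where a joint would pass 70% of its speed; a pose out of reach is approached as far as the arm can. A call with a gripper value outside its range is refused whole. The fingers move at their own pace and stop on an object; "squeeze" is the grip in N (left out, the last holds). Time passes only in rows, so rows that repeat a pose let the fingers close. It gives the time, the measured TCP pose, the force, the opening and the grip force at its end, in the units of the state.
- sense(): the state, without advancing time (a new reading comes with each control period).
- capture(name): name is "side" or "top" or "wrist"; returns a dict with "color" (480x640x3 uint8, red, green, blue), "depth" (480x640 float32, mm along the optical axis (not along the pixel's ray), 0 where there is no reading), "vertical_fov" (degrees; the focal length in pixels is half the picture's height over the tangent of half this angle, whatever the lens; pixels are square), "cx", "cy" (the principal point, pixels), "k1" (the pictures are not rectified: a ray, as slopes to the right and down, at radius r is drawn at 1 + k1 r^2 times it, then the intrinsics apply), "rvec" (rotation vector, rad) and "tvec" (3), from world to camera coordinates, as OpenCV has them; the wrist camera has in their place "mount" (4x4, takes a point from camera to tool coordinates, whose origin is the TCP and whose axes are the flange's). Camera axes: x right, y down, z forward; pixel columns grow to the right and rows downward; lengths in mm; the calibration is good to about 2 mm. A picture is of the moment at which its call begins: read the wrist's pose just before it.
- finish_job(): hands the job in; it is judged then, once.
The state is a dict: "time_s": time; "joints": joint angles; "dq": joint speeds; "tau": joint torques, N m; "eef_pos": TCP position; "ee_rot": TCP orientation; "force": force on the tool from outside, world axes, zero at the start; "wrist_torque": the same for the moment, N m; "grip_width": opening from 0.0 (shut) to 1.0 (fully open); "grip_force": force on a finger pad.
Only numpy, scipy, OpenCV 4.12 (cv2) and the standard library are available. Lean on these libraries where they do the work, as an engineer would, in place of code of your own. Each camera call takes 0.05 s, during which the arm holds its last target. There are 200 camera calls.

### The job

Get the lens keeper ready for loading: first stand the spare lens, which is in the way of the keeper's gate, upright on the middle of the narrow raised stand and let go of it. Then squeeze the gate's two catches fully together, the one beside the hinge first and only then the one beside the gate's post, and swing the gate by its post out past its detent to about a right angle. The gate is sprung and closes by itself, so finish while still holding it wide open with the gripper; leave the other things on the bench alone.

Things in the scene. Friction and masses are not known exactly. Their poses are not given: they have to be found in the camera images.
- lens_center (a point): centre of the spare lens, a black upright barrel 34 mm across and 76 mm tall (grip width 32 mm), 85 g; the point is 38 mm above its underside, z is its axis. It starts standing on the bench in front of the keeper's gate, inside the gate's sweep.
- spare_lens: the same lens; origin at the centre of its underside, z up along the barrel
- stand_top (a point): centre of the top face of the fixed bare-metal lens stand: flat round top 32 mm across, 45 mm above the bench, on a thin stem with a 60 mm round foot
- keeper: lens keeper, a fixed low grey cabinet, 100 mm deep (x), 236 mm wide (y), top plate 72 mm above the bench. Origin on the bench at the middle of its front face; -x points out of the front, where the gate is; +y runs along the front from the hinge end to the gate's free end. Gate and catch hooks reach 30 mm out, the hinge foot plate 50 mm
- catch_hinge_grip (a point): catch beside the hinge, on the keeper's top: two upright ears, 20 mm wide, 6 mm thick, tops 106 mm above the bench, pinched together along the keeper's y. Ear on the +y side fixed, outer face 16 mm from this point; dark ear on the -y side slides, outer face 28 mm from it at rest, 16 mm squeezed. Point: midway between the squeezed ears, 96 mm above the bench; axes as the keeper's
- catch_free_grip (a point): the same point of the other, equal catch, 95 mm along the keeper's +y, nearer the gate's post (free end)
- catch_hinge (a joint): travel of the sliding ear of the catch beside the hinge, m: 0 at rest (hook in front of the gate's lug), 0.012 fully squeezed; starts at 0 to 0.002. The hook clears the lug from 0.0085. It needs about 4 N and stays where it is left
- catch_free (a joint): the same for the catch near the gate's post
- gate_post (a point): grip point on the gate's upright round post, 14 mm in diameter, rising from the gate's top edge (80 mm above the bench) to 125 mm; the point is on its axis 105 mm above the bench, 205 mm from the hinge axis. x and y axes turn with the gate, as the keeper's when it is shut. The gate, a metal frame with a clear pane, is 8 mm thick, 16 to 80 mm above the bench.
- gate_hinge (a point): point on the gate's vertical hinge axis, 105 mm above the bench; axes as the keeper's. A small fixed foot plate with the detent ball lies under the gate there.
- gate (a joint): gate angle, rad: 0 shut (along the keeper's +y from the hinge), growing as it swings out of the front, counter-clockwise from above; stop at 1.75. A spring shuts it (0.5 to 2 N at the post). A ball detent at about 0.7 takes about 3 N more to pass; let go, the gate falls back to rest ajar at about 0.8. Play with the hooks in: under 0.06
- setting_block: bystander: steel block 25x50x38 mm; origin at the centre of its underside
- loupe: bystander: black eye loupe, 37 mm across, 28 mm tall; origin at the centre of its underside
- nylon_roller: bystander: white flanged roller, 21 mm across, 26 mm tall; origin at the centre of its underside
- screw_cup: bystander: small steel cup, 45 mm across, 18 mm tall; origin at the centre of its underside
Not all that is in view belongs to the job. What is shaped like the part that bears stand_top but blue is not meant.

How it is judged:
By the outcome, as a careful person would: the job done as asked, in the order asked, and still so for the second after the job is handed in, while the arm keeps its last pose, push and grip.
It also fails if it takes over 64 s, if anything falls off the work surface, if the arm or the gripper's body presses on something with over 40 N, if the wrist force passes 120 N, or if a joint passes its speed limit or range.

## Working session

There is one attempt and no reset: what is moved stays moved. The work goes in short steps, Python scripts to look and compute and a tool call to move; the robot and the scene stay as the last step left them, time stands still between calls to the robot, and variables do not carry over. Pictures are saved under pics/ and viewed, at most 10 in all, crops included, and the job is handed in when it is done.

Besides the shell and the picture viewer there is one more tool, called by a JSON object that holds its "method" and its "body". step_arm: Moves the arm, as the interface text tells. Its arguments: {"type":"object","properties":{"plan":{"type":"array"},"squeeze":{"type":"number"}},"required":["plan"]}

```bash
mkdir -p pics; ls; cat > h.py <<'E'
from rig import *
import numpy as np, cv2
from scipy.spatial.transform import Rotation as R
def cam(c,st=None):
    f=240/np.tan(np.radians(c["vertical_fov"])/2)
    if "mount" in c:
        q=st["ee_rot"];T=np.eye(4);T[:3,:3]=R.from_quat([q[1],q[2],q[3],q[0]]).as_matrix();T[:3,3]=st["eef_pos"]
        W=T@np.array(c["mount"])
    else:
        E=np.eye(4);E[:3,:3]=cv2.Rodrigues(np.array(c["rvec"],float))[0];E[:3,3]=np.ravel(c["tvec"]);W=np.linalg.inv(E)
    return f,W
def cloud(c,st=None):
    f,W=cam(c,st);v,u=np.mgrid[0:480,0:640]
    x=(u-c["cx"])/f;y=(v-c["cy"])/f;xd,yd=x.copy(),y.copy()
    for _ in range(15):
        s=1+c["k1"]*(x*x+y*y);x=xd/s;y=yd/s
    d=c["depth"];P=np.stack([x*d,y*d,d],-1)@W[:3,:3].T+W[:3,3];P[d==0]=np.nan
    return P
def save(c,n): cv2.imwrite("pics/"+n+".png",c["color"][:,:,::-1])
E
python3 - <<'E'
from h import *
s=sense();print(s)
import pickle
for n in("top","side"):
    c=capture(n);save(c,n);pickle.dump(c,open(n+".pkl","wb"));f,W=cam(c);print(n,f,W.round(3),c["k1"])
E
```

```text
pics
{'time_s': 0.0, 'joints': array([-1.33638810e+00,  3.13419686e-01,  1.49845550e+00,  5.93178524e-06,
        1.33098205e+00, -2.23381723e-01]), 'dq': array([ 4.48191062e-04, -9.33887964e-06, -1.59309278e-03,  1.32059806e-04,
        9.75972356e-04, -1.90778926e-03]), 'tau': array([-1.56103342e-04, -4.12263894e+01, -2.59740669e+01, -2.16089788e-04,
        4.15988659e-03, -9.89488683e-06]), 'eef_pos': array([ 231.99054844, -470.77202542,  303.34359261]), 'ee_rot': array([-6.32299928e-04,  9.73917687e-01,  2.26900723e-01, -6.05449697e-07]), 'force': array([-0.35739168, -0.09824546, -0.52991847]), 'wrist_torque': array([ 0.0200192 ,  0.01902416, -0.08804089]), 'grip_force': 0.0, 'grip_width': 0.9993490670699632}
top 614.5995149389801 [[-1.800000e-02 -9.830000e-01  1.810000e-01  2.830660e+02]
 [-1.000000e+00  1.500000e-02 -2.100000e-02 -2.025100e+01]
 [ 1.800000e-02 -1.810000e-01 -9.830000e-01  1.574712e+03]
 [ 0.000000e+00  0.000000e+00  0.000000e+00  1.000000e+00]] -0.117634573596214
side 569.2252425399254 [[ 1.000000e+00 -5.000000e-03 -2.400000e-02  5.991970e+02]
 [ 1.800000e-02 -5.320000e-01  8.470000e-01 -1.006576e+03]
 [-1.700000e-02 -8.470000e-01 -5.310000e-01  7.090620e+02]
 [ 0.000000e+00  0.000000e+00  0.000000e+00  1.000000e+00]] 0.0012073253926451883
```

View pics/top.png

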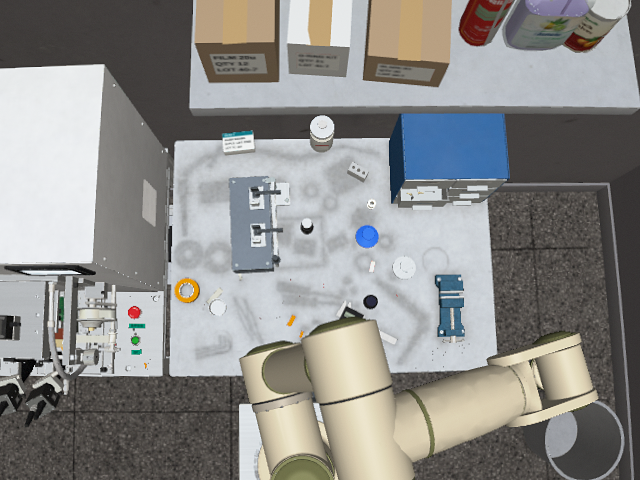

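View pics/side.png

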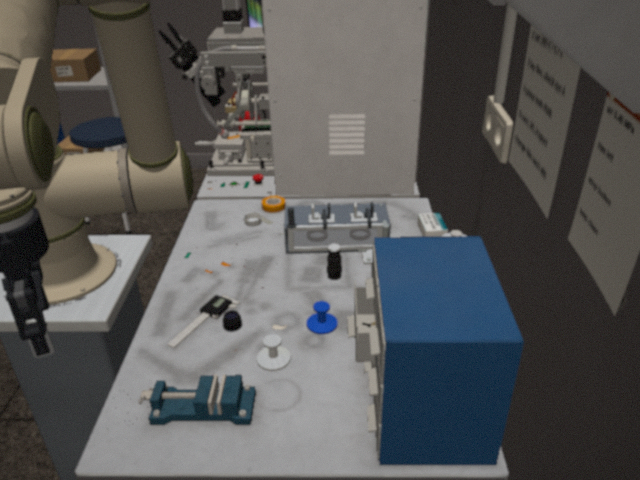

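The top view shows the keeper at (255,225), with its gate on the right. The hinge foot is at (283,193) and the post at (276,260). Possible mix-ups:
- **Lens:** the black barrel at (307,227), not the loupe at (370,301) or the bottle at (321,130).
- **Stand:** the bare metal one at (404,267), not the blue one at (367,237).

I choose (307,227) and (404,267), and will check them in a crop.

```bash
python3 - <<'E'
from h import *
import pickle
c=pickle.load(open("top.pkl","rb"));P=cloud(c)
s=pickle.load(open("side.pkl","rb"));S=cloud(s)
a=cv2.resize(c["color"][160:310,220:430],None,fx=3.8,fy=3.8,interpolation=cv2.INTER_CUBIC)[:,:,::-1]
cv2.imwrite("pics/crop1.png",a[:600,:800])
def box(Q,x0,x1,y0,y1,z0,z1):
    q=Q.reshape(-1,3);return q[(q[:,0]>x0)&(q[:,0]<x1)&(q[:,1]>y0)&(q[:,1]<y1)&(q[:,2]>z0)&(q[:,2]<z1)]
for n,(u,v) in dict(lens=(307,223),stand=(404,263),blue=(367,233),kmid=(240,225),c1=(256,195),c2=(257,235),post=(276,259),foot=(283,193),bench=(330,250),loupe=(370,300)).items():
    print(n,P[v,u].round(1))
for nm,Q in(("top",P),("side",S)):
    for n,(u,v) in dict(lens=(307,223),stand=(404,263)).items():
        p=P[v,u];b=box(Q,p[0]-40,p[0]+40,p[1]-40,p[1]+40,35 if n=="stand" else 60,100)
        print(nm,n,len(b),b.min(0).round(1),b.max(0).round(1),b.mean(0).round(1))
    p=P[225,240];b=box(Q,p[0]-150,p[0]+150,p[1]-80,p[1]+120,66,76);r=cv2.minAreaRect(b[:,:2].astype(np.float32));print(nm,"keeper",len(b),r,np.median(b[:,2]))
E
```

```text
lens [588.6 -19.5  82.8]
stand [ 490.8 -263.7   37.8]
blue [ 567.8 -171.1   47.1]
kmid [588.  147.5  72.8]
c1 [662.5 107.1  80.3]
c2 [561.2 104.7  77.5]
post [493.2  55.4 127.5]
foot [685.7  42.5   5.9]
bench [534.1 -78.4  -6.2]
loupe [ 400.2 -176.1   19.3]
top lens 88 [577.2 -29.5  63.1] [600.8  -6.8  86. ] [588.1 -17.9  76.7]
top stand 129 [ 468.4 -282.9   37.8] [ 498.  -251.6   56.9] [ 483.1 -267.2   47.2]
top keeper 2393 ((594.7149658203125, 121.31892395019531), (240.62913513183594, 107.56006622314453), 1.094745397567749) 72.79658607551642
side lens 139 [579.1 -33.3  60.1] [602.   -3.9  78.8] [590.6 -23.2  71.9]
side stand 215 [ 469.3 -284.6   38.7] [ 499.5 -250.7   47.4] [ 484.5 -269.3   44.5]
side keeper 1479 ((595.119140625, 119.00961303710938), (236.10400390625, 110.02397155761719), 2.091125965118408) 72.57440426746427
```

View pics/crop1.png

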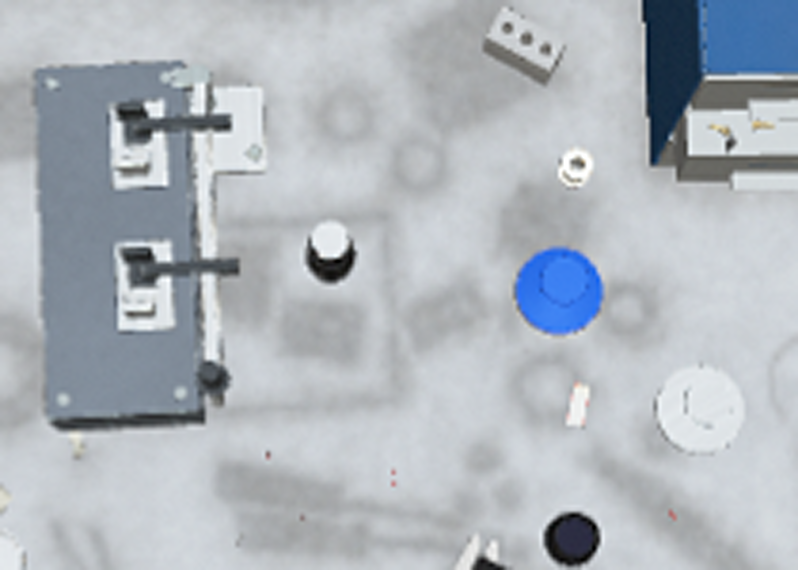

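{"method": "step_arm", "body": {"plan": [{"offset": [51.9, -24.6, 0], "rot": [0, 0, -63.8], "gripper": 8.5}, {"offset": [51.9, -24.6, 0], "rot": [0, 0, -63.8], "gripper": 8.5}, {"offset": [51.9, -24.6, 0], "rot": [0, 0, -63.8], "gripper": 8.5}, {"offset": [51.9, -24.6, 0], "rot": [0, 0, -63.8], "gripper": 8.5}, {"offset": [51.9, -24.6, 0], "rot": [0, 0, -63.8], "gripper": 8.5}, {"offset": [51.9, -24.6, 0], "rot": [0, 0, -63.8], "gripper": 8.5}, {"offset": [51.9, -24.6, 0], "rot": [0, 0, -63.8], "gripper": 8.5}, {"offset": [51.9, -24.6, 0], "rot": [0, 0, -63.8], "gripper": 8.5}, {"offset": [51.9, -24.6, 0], "rot": [0, 0, -63.8], "gripper": 8.5}, {"offset": [51.9, -24.6, 0], "rot": [0, 0, -63.8], "gripper": 8.5}, {"offset": [51.9, -24.6, 0], "rot": [0, 0, -63.8], "gripper": 8.5}, {"offset": [51.9, -24.6, 0], "rot": [0, 0, -63.8], "gripper": 8.5}]}}

```text
time_s: 1.3
eef_pos: [590.2, -17.6, 303.2]
ee_rot: [-0.0, 0.706, 0.708, 0.0]
force: [0.5, -0.3, -0.7]
grip_width: 0.997
grip_force: 0.0
```

```bash
python3 - <<'E'
from h import *
import pickle
st=sense();c=capture("wrist");save(c,"w1");pickle.dump((c,st),open("w1.pkl","wb"))
f,W=cam(c,st);print(f,W.round(2),np.array(c["mount"]).round(2),st["joints"].round(2))
P=cloud(c,st);print(np.nanmin(P.reshape(-1,3),0),np.nanmax(P.reshape(-1,3),0))
E
```

```text
392.9431942674891 [[ 1.0000e+00  0.0000e+00  0.0000e+00  5.9016e+02]
 [ 0.0000e+00 -9.5000e-01 -3.0000e-01  6.0410e+01]
 [-0.0000e+00  3.0000e-01 -9.5000e-01  3.7239e+02]
 [ 0.0000e+00  0.0000e+00  0.0000e+00  1.0000e+00]] [[  0.    -0.95  -0.3   78.06]
 [  1.     0.    -0.     0.2 ]
 [  0.    -0.3    0.95 -69.13]
 [  0.     0.     0.     1.  ]] [-0.23  0.46  1.29  0.    1.39 -0.23]
[ -648.53049394 -1059.90358969  -806.05061847] [903.18017174 159.88531624 323.1225023 ]
```

View pics/w1.png

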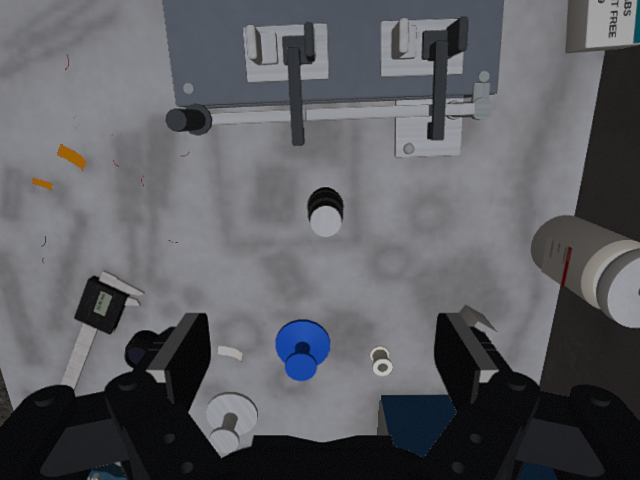

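The wrist view shows the lens at (326,210), the post at (178,119) and the hinge at (482,95). The hinge-side catch ears are at (403,38) and (457,35), and the free catch ears at (262,45) and (308,40). The stand is at (225,440), and the fingers are clear.

```bash
python3 - <<'E'
from h import *
import pickle
c,st=pickle.load(open("w1.pkl","rb"));P=cloud(c,st)
def reg(n,u0,u1,v0,v1,z0,z1):
    q=P[v0:v1,u0:u1].reshape(-1,3);q=q[(q[:,2]>z0)&(q[:,2]<z1)]
    print(n,len(q),"min",q.min(0).round(1),"max",q.max(0).round(1),"med",np.median(q,0).round(1))
reg("lens top",300,350,180,245,72,82)
reg("lens all",300,350,180,245,15,90)
reg("post top",160,215,95,140,119,132)
reg("post",160,215,95,140,88,118)
reg("stand top",200,250,415,460,40,50)
reg("H fixed ear",390,418,12,62,98,112);reg("H dark ear",444,475,10,60,98,112)
reg("F fixed ear",240,280,20,66,98,112);reg("F dark ear",300,318,15,66,98,112)
reg("H base",380,465,15,75,73,85)
reg("H bar",430,446,60,140,60,120);reg("F bar",290,304,65,145,60,120)
reg("plate",170,500,0,100,70,75)
reg("gate hingecap",472,492,78,118,70,110)
# gate top edge line
m=[]
for u in range(215,470,10):
    q=P[100:128,u];k=(q[:,2]>74)&(q[:,2]<86);q=q[k]
    if len(q): m.append(q.mean(0))
m=np.array(m);pf=np.polyfit(m[:,0],m[:,1],1);print("gate edge",pf,m[:,2].mean(),np.std(m[:,1]-np.polyval(pf,m[:,0])))
# front plate edge
m=[]
for u in range(195,480,5):
    q=P[60:115,u];k=(q[:,2]>70)&(q[:,2]<75);q=q[k]
    if len(q): m.append(q[q[:,1].argmin()])
m=np.array(m);pf=np.polyfit(m[:,0],m[:,1],1);print("front",pf,np.std(m[:,1]-np.polyval(pf,m[:,0])))
E
```

```text
lens top 752 min [580.8 -29.9  72. ] max [604.4  -5.9  77.2] med [592.6 -17.7  75.1]
lens all 1440 min [576.4 -29.9  15.1] max [608.5  -1.5  77.2] med [592.6 -11.9  73.8]
post top 456 min [494.1  51.9 119.2] max [508.2  65.6 125.9] med [501.7  58.6 123.8]
post 285 min [500.4  51.6  88.1] max [507.8  65.8 117.9] med [506.3  58.9 104. ]
stand top 589 min [ 471.1 -282.9   40.1] max [ 501.7 -250.4   46.1] med [ 486.9 -265.1   44.1]
H fixed ear 365 min [636.8  99.3  98.1] max [643.2 119.4 107.3] med [639.5 109.8 104.6]
H dark ear 429 min [667.7  99.1  98. ] max [680.8 121.1 107.2] med [676.3 110.6 104.4]
F fixed ear 367 min [542.   95.1  98. ] max [548.9 114.9 107.1] med [546.1 104.8 104.5]
F dark ear 359 min [578.6  96.6  98. ] max [585.4 116.7 106.7] med [581.8 106.4 104.7]
H base 2875 min [630.2  89.5  73. ] max [689.1 126.4  85. ] med [656.1 105.5  74.6]
H bar 1211 min [662.9  46.   68.6] max [678.3  98.7  99.5] med [667.2  72.9  96.8]
F bar 1055 min [567.   42.3  69.1] max [577.2  95.4  99.8] med [573.2  69.2  96.9]
plate 24565 min [481.5  72.6  70. ] max [717.2 138.8  75. ] med [596.  106.1  71.4]
gate hingecap 743 min [696.5  61.1  70. ] max [712.9  88.3  80. ] med [704.6  75.1  73.9]
gate edge [ 0.04270371 37.05762169] 78.97428237263799 0.2203316159820938
front [3.20934786e-02 5.38271804e+01] 2.0059127122892693
```

{"method": "step_arm", "body": {"plan": [{"offset": [0, 0.24, 5], "rot": [0, 0, 0], "gripper": 8.5}, {"offset": [0, 0.24, 9], "rot": [0, 0, 0], "gripper": 7}, {"offset": [0, 0.24, 13], "rot": [0, 0, 0], "gripper": 6.5}, {"offset": [0, 0.24, 16], "rot": [0, 0, 0], "gripper": 6}, {"offset": [0, 0.24, 18.5], "rot": [0, 0, 0], "gripper": 6}, {"offset": [0, 0.24, 20.0], "rot": [0, 0, 0], "gripper": 6}, {"offset": [0, 0.24, 20.3], "rot": [0, 0, 0], "gripper": 6}, {"offset": [0, 0.24, 20.3], "rot": [0, 0, 0], "gripper": 6}]}}

```text
time_s: 2.15
eef_pos: [591.5, -21.0, 101.3]
ee_rot: [0.0, 0.707, 0.707, 0.0]
force: [0.6, 0.1, -0.1]
grip_width: 0.704
grip_force: 0.0
```

{"method": "step_arm", "body": {"plan": [{"offset": [0, 0, 0], "rot": [0, 0, 0], "gripper": 4}, {"offset": [0, 0, 0], "rot": [0, 0, 0], "gripper": 3.5}, {"offset": [0, 0, 0], "rot": [0, 0, 0], "gripper": 2.5}, {"offset": [0, 0, 0], "rot": [0, 0, 0], "gripper": 2.5}, {"offset": [0, 0, 0], "rot": [0, 0, 0], "gripper": 2.5}, {"offset": [0, 0, 0], "rot": [0, 0, 0], "gripper": 2.5}, {"offset": [0, 0, 0], "rot": [0, 0, 0], "gripper": 2.5}, {"offset": [0, 0, 0], "rot": [0, 0, 0], "gripper": 2.5}], "squeeze": 35}}

```text
time_s: 2.95
eef_pos: [591.7, -21.0, 102.0]
ee_rot: [0.001, 0.707, 0.707, 0.0]
force: [-1.6, -0.5, 6.5]
grip_width: 0.366
grip_force: 34.3
```

{"method": "step_arm", "body": {"plan": [{"offset": [0, 0, -2], "rot": [0, 0, 0], "gripper": 2.5}, {"offset": [0, 0, -5], "rot": [0, 0, 0], "gripper": 2.5}, {"offset": [0, 0, -9], "rot": [0, 0, 0], "gripper": 2.5}, {"offset": [0, 0, -10], "rot": [0, 0, 0], "gripper": 2.5}, {"offset": [0, 0, -10], "rot": [0, 0, 0], "gripper": 2.5}, {"offset": [0, 0, -10], "rot": [0, 0, 0], "gripper": 2.5}]}}

```text
time_s: 3.55
eef_pos: [590.8, -20.8, 199.6]
ee_rot: [-0.001, 0.707, 0.707, -0.001]
force: [0.1, -0.3, -0.9]
grip_width: 0.371
grip_force: 34.9
```

```bash
python3 - <<'E'
from h import *
import pickle
P=cloud(pickle.load(open("top.pkl","rb")));S=cloud(pickle.load(open("side.pkl","rb")))
for Q in(P,S):
    q=Q.reshape(-1,3);k=(q[:,2]>30)&(q[:,0]>500)&(q[:,0]<800)&(q[:,1]<-200)&(q[:,1]>-500);q=q[k];print("cabinet",len(q),np.percentile(q,1,0).round(),np.percentile(q,99,0).round())
st=sense();print(st["eef_pos"].round(1),st["force"],st["grip_width"],st["grip_force"])
c=capture("wrist");save(c,"w2");W=cloud(c,st)
q=W.reshape(-1,3);T=st["eef_pos"]
k=(abs(q[:,0]-T[0])<14)&(abs(q[:,1]-T[1])<40)&(q[:,2]<T[2]-20)&(q[:,2]>T[2]-110);q=q[k];print(len(q));
if len(q):print(q.min(0),q.max(0))
E
```

```text
cabinet 29797 [ 625. -494.   66.] [ 795. -204.  825.]
cabinet 28638 [ 626. -486.   33.] [ 799. -245.  619.]
[590.8 -20.8 199.6] [ 0.13431165 -0.25935233 -0.85121314] 0.37082541476632885 34.90923821926117
11539
[576.78232198 -30.39830733  96.09318548] [604.76708108  -0.70371037 174.3907383 ]
```

View pics/w2.png

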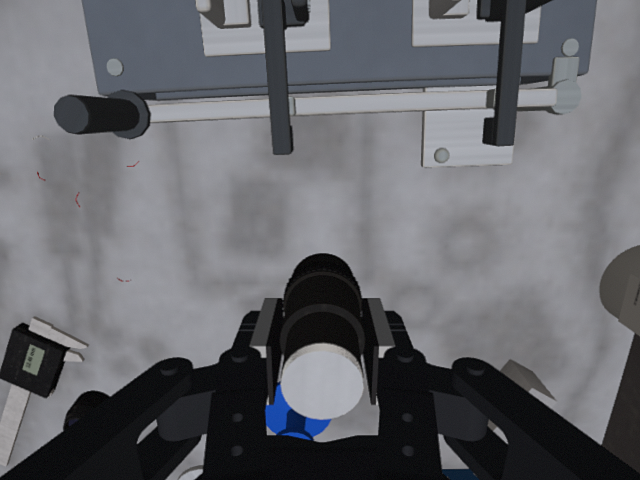

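The lens hangs upright in the grip, with its top at (323,380). Before placing it, I'll stop beside the stand and measure both in the same camera.

{"method": "step_arm", "body": {"plan": [{"offset": [-4, -3, 0], "rot": [0, 0, 0], "gripper": 2.5}, {"offset": [-8, -6, 0], "rot": [0, 0, 0], "gripper": 2.5}, {"offset": [-12, -9, 0], "rot": [0, 0, 0], "gripper": 2.5}, {"offset": [-16, -12, 0], "rot": [0, 0, 0], "gripper": 2.5}, {"offset": [-19, -15, 0], "rot": [0, 0, 0], "gripper": 2.5}, {"offset": [-20.5, -16, 0], "rot": [0, 0, 0], "gripper": 2.5}, {"offset": [-20.9, -16.1, 0], "rot": [0, 0, 0], "gripper": 2.5}, {"offset": [-20.9, -16.1, 0], "rot": [0, 0, 0], "gripper": 2.5}, {"offset": [-20.9, -16.1, 0], "rot": [0, 0, 0], "gripper": 2.5}]}}

```text
time_s: 4.5
eef_pos: [430.8, -229.2, 200.3]
ee_rot: [-0.001, 0.707, 0.708, 0.0]
force: [0.1, -0.5, -0.4]
grip_width: 0.37
grip_force: 35.1
```

```bash
cat > m.py <<'E'
from h import *
st=sense();T=st["eef_pos"];print(T.round(1),st["ee_rot"].round(3),st["force"].round(1),st["grip_width"])
c=capture("wrist");save(c,"w3");W=cloud(c,st);q=W.reshape(-1,3)
k=(abs(q[:,0]-T[0])<14)&(abs(q[:,1]-T[1])<40)&(q[:,2]<T[2]-18)&(q[:,2]>T[2]-110);a=q[k];print("lens",a.min(0).round(1),a.max(0).round(1))
t=a[a[:,2]>T[2]-40];t=t[t[:,2]>np.median(t[:,2])-3];(x,y),r=cv2.minEnclosingCircle(t[:,:2].astype(np.float32));print("lenstop",x,y,r,np.median(t[:,2]))
k=(abs(q[:,0]-486)<40)&(abs(q[:,1]+267)<40)&(q[:,2]>41)&(q[:,2]<49);a=q[k];print("stand",len(a),a.min(0).round(1),a.max(0).round(1));(x,y),r=cv2.minEnclosingCircle(a[:,:2].astype(np.float32));print(x,y,r,np.median(a[:,2]))
E
python3 m.py
```

```text
[ 430.8 -229.2  200.3] [-0.001  0.707  0.708  0.   ] [ 0.1 -0.5 -0.4] 0.3704686361825486
lens [ 416.8 -239.1   97.5] [ 444.8 -209.3  175.7]
lenstop 430.69970703125 -226.28683471679688 13.009430885314941 173.3974512073904
stand 1576 [ 470. -283.   41.] [ 501.8 -251.1   46.1]
486.158203125 -267.5425720214844 16.66495132446289 44.12440778640119
```

{"method": "step_arm", "body": {"plan": [{"offset": [-2, 2.7, 0], "rot": [0, 0, 0], "gripper": 2.5}, {"offset": [-4.08, 5.53, 0], "rot": [0, 0, 0], "gripper": 2.5}, {"offset": [-4.08, 5.53, 0], "rot": [0, 0, 0], "gripper": 2.5}, {"offset": [-4.08, 5.53, 0], "rot": [0, 0, 0], "gripper": 2.5}, {"offset": [-4.08, 5.53, 2], "rot": [0, 0, 0], "gripper": 2.5}, {"offset": [-4.08, 5.53, 3.5], "rot": [0, 0, 0], "gripper": 2.5}, {"offset": [-4.08, 5.53, 4.5], "rot": [0, 0, 0], "gripper": 2.5}, {"offset": [-4.08, 5.53, 5], "rot": [0, 0, 0], "gripper": 2.5}, {"offset": [-4.08, 5.53, 5.2], "rot": [0, 0, 0], "gripper": 2.5}, {"offset": [-4.08, 5.53, 5.2], "rot": [0, 0, 0], "gripper": 2.5}, {"offset": [-4.08, 5.53, 5.2], "rot": [0, 0, 0], "gripper": 2.5}]}}

```text
time_s: 5.65
eef_pos: [485.8, -270.8, 149.5]
ee_rot: [0.0, 0.707, 0.707, 0.0]
force: [-0.5, -0.4, -0.9]
grip_width: 0.369
grip_force: 35.2
```

```bash
python3 m.py
```

```text
[ 485.8 -270.8  149.5] [0.    0.707 0.707 0.   ] [-0.5 -0.4 -0.9] 0.36944225571280304
lens [ 471.8 -281.    39.6] [ 499.8 -251.   124.5]
lenstop 486.35223388671875 -267.75439453125 13.44434928894043 122.48028535481454
stand 558 [ 470.2 -266.2   41. ] [ 501.6 -251.3   49. ]
485.89239501953125 -265.61236572265625 15.714253425598145 44.04480222111401
```

{"method": "step_arm", "body": {"plan": [{"offset": [0, 0, 0.1], "rot": [0, 0, 0], "gripper": 2.5}, {"offset": [0, 0, 0.2], "rot": [0, 0, 0], "gripper": 2.5}, {"offset": [0, 0, 0.2], "rot": [0, 0, 0], "gripper": 2.5}, {"offset": [0, 0, 0.2], "rot": [0, 0, 0], "gripper": 2.5}]}}

```text
time_s: 6.1
eef_pos: [485.8, -270.8, 147.1]
ee_rot: [0.0, 0.707, 0.707, 0.0]
force: [0.3, 0.6, 1.0]
grip_width: 0.369
grip_force: 35.3
```

{"method": "step_arm", "body": {"plan": [{"offset": [0, 0, 0.04], "rot": [0, 0, 0], "gripper": 2.5}, {"offset": [0, 0, 0.04], "rot": [0, 0, 0], "gripper": 2.5}, {"offset": [0, 0, 0.04], "rot": [0, 0, 0], "gripper": 2.5}]}}

```text
time_s: 6.4
eef_pos: [485.8, -270.8, 147.0]
ee_rot: [0.0, 0.707, 0.707, -0.0]
force: [-1.2, 1.6, 4.8]
grip_width: 0.371
grip_force: 35.9
```

{"method": "step_arm", "body": {"plan": [{"offset": [0, 0, 0], "rot": [0, 0, 0], "gripper": 3.4}, {"offset": [0, 0, 0], "rot": [0, 0, 0], "gripper": 3.8}, {"offset": [0, 0, 0], "rot": [0, 0, 0], "gripper": 4.5}, {"offset": [0, 0, 0], "rot": [0, 0, 0], "gripper": 6}, {"offset": [0, 0, 0], "rot": [0, 0, 0], "gripper": 7}, {"offset": [0, 0, 0], "rot": [0, 0, 0], "gripper": 7.5}, {"offset": [0, 0, 0], "rot": [0, 0, 0], "gripper": 7.5}], "squeeze": 20}}

```text
time_s: 7.1
eef_pos: [485.7, -270.7, 146.5]
ee_rot: [-0.0, 0.707, 0.707, 0.0]
force: [-1.3, -0.9, -0.1]
grip_width: 0.878
grip_force: 0.0
```

{"method": "step_arm", "body": {"plan": [{"offset": [0, 0, -3], "rot": [0, 0, 0], "gripper": 7.5}, {"offset": [0, 0, -7], "rot": [0, 0, 0], "gripper": 7.5}, {"offset": [0, 0, -11], "rot": [0, 0, 0], "gripper": 7.5}, {"offset": [0, 0, -14], "rot": [0, 0, 0], "gripper": 7.5}, {"offset": [0, 0, -14], "rot": [0, 0, 0], "gripper": 7.5}, {"offset": [0, 0, -14], "rot": [0, 0, 0], "gripper": 7.5}]}}

```text
time_s: 7.7
eef_pos: [485.6, -270.7, 286.4]
ee_rot: [0.0, 0.707, 0.707, 0.0]
force: [0.3, 0.4, -0.5]
grip_width: 0.877
grip_force: 0.0
```

```bash
cat > m2.py <<'E'
from h import *
st=sense();print(st["eef_pos"].round(1));c=capture("wrist");q=cloud(c,st).reshape(-1,3)
for n,z0,z1 in(("top",117,125),("mid",60,110),("stand",41,44.6),("stem",10,35)):
    k=(abs(q[:,0]-486)<40)&(abs(q[:,1]+267)<40)&(q[:,2]>z0)&(q[:,2]<z1);a=q[k]
    if len(a):print(n,len(a),a.min(0).round(1),a.max(0).round(1),np.median(a,0).round(1))
E
python3 m2.py
```

```text
[ 485.6 -270.7  286.4]
top 1144 [ 473.8 -279.9  117. ] [ 497.9 -255.4  122.1] [ 485.9 -267.5  120.1]
mid 967 [ 469.1 -274.    60.1] [ 502.5 -251.2  110. ] [ 485.9 -256.3   91.8]
stand 78 [ 471.3 -262.2   41.1] [ 500.4 -251.6   44.6] [ 485.5 -254.    43.6]
stem 2 [ 480.6 -257.9   10. ] [ 492.1 -257.    10.1] [ 486.3 -257.5   10.1]
```

Lens stands upright and centred: its top measures (485.9, -267.6, 120), against the stand centre at (486, -267). Next is the hinge catch.

{"method": "step_arm", "body": {"plan": [{"offset": [4, 1.7, 0], "rot": [0, 0, 0], "gripper": 7.5}, {"offset": [8.3, 3.5, 0], "rot": [0, 0, -1], "gripper": 7.5}, {"offset": [12.5, 5.5, 0], "rot": [0, 0, -2.45], "gripper": 7.5}, {"offset": [17, 7.5, 0], "rot": [0, 0, -2.45], "gripper": 7.5}, {"offset": [21, 9.2, 0], "rot": [0, 0, -2.45], "gripper": 7.5}, {"offset": [25, 11, 0], "rot": [0, 0, -2.45], "gripper": 7.5}, {"offset": [29, 12.8, 0], "rot": [0, 0, -2.45], "gripper": 7.5}, {"offset": [33, 14.5, 0], "rot": [0, 0, -2.45], "gripper": 7.5}, {"offset": [36.5, 16, 0], "rot": [0, 0, -2.45], "gripper": 7.5}, {"offset": [38.07, 16.72, 0], "rot": [0, 0, -2.45], "gripper": 7.5}, {"offset": [38.07, 16.72, 0], "rot": [0, 0, -2.45], "gripper": 7.5}, {"offset": [38.07, 16.72, 0], "rot": [0, 0, -2.45], "gripper": 7.5}]}}

```text
time_s: 8.95
eef_pos: [652.4, 109.7, 285.0]
ee_rot: [-0.001, 0.692, 0.722, -0.001]
force: [-0.7, 0.5, -0.1]
grip_width: 0.876
grip_force: 0.0
```

```bash
cat > m3.py <<'E'
from h import *
st=sense();print(st["eef_pos"].round(1),st["ee_rot"].round(4),st["force"].round(1),st["joints"].round(2));c=capture("wrist");q=cloud(c,st).reshape(-1,3)
Rk=R.from_euler('z',-2.45,degrees=True).as_matrix()
for n,x0 in(("H",652.8),("F",558)):
    y0=110 if n=="H" else 105.8
    r=(q-[x0,y0,0])@Rk.T
    for nm,s in(("fixed",-1),("dark",1)):
        k=(r[:,0]*s>5)&(r[:,0]*s<36)&(abs(r[:,1])<14)&(r[:,2]>99)&(r[:,2]<110);a=r[k]
        if len(a)>5:print(n,nm,len(a),np.percentile(a,2,0).round(1),np.percentile(a,98,0).round(1))
E
python3 m3.py
```

```text
[652.4 109.7 285. ] [-0.0008  0.6916  0.7223 -0.001 ] [-0.7  0.5 -0.1] [-0.01  0.64  1.05 -0.    1.45 -0.05]
H fixed 258 [-15.4  -8.7 101.2] [ -9.9   9.8 106.3]
H dark 276 [21.5 -8.8 99.5] [ 27.3  10.  106.2]
F fixed 293 [-14.3  -8.7  99.6] [ -9.3  10.  105.9]
F dark 300 [21.3 -8.6 99.3] [ 27.1  10.  106.1]
```

{"method": "step_arm", "body": {"plan": [{"offset": [0.05, 0.03, 4], "rot": [0, 0, 0], "gripper": 7.5}, {"offset": [0.05, 0.03, 8], "rot": [0, 0, 0], "gripper": 7.5}, {"offset": [0.05, 0.03, 11], "rot": [0, 0, 0], "gripper": 7.2}, {"offset": [0.05, 0.03, 12.8], "rot": [0, 0, 0], "gripper": 7}, {"offset": [0.05, 0.03, 13.3], "rot": [0, 0, 0], "gripper": 7}, {"offset": [0.05, 0.03, 13.3], "rot": [0, 0, 0], "gripper": 7}]}}

```text
time_s: 9.6
eef_pos: [652.8, 109.7, 153.4]
ee_rot: [-0.0, 0.692, 0.722, -0.0]
force: [-0.1, -0.5, 0.8]
grip_width: 0.82
grip_force: 0.0
```

{"method": "step_arm", "body": {"plan": [{"offset": [0, 0, 0], "rot": [0, 0, 0], "gripper": 5.8}, {"offset": [0, 0, 0], "rot": [0, 0, 0], "gripper": 5}, {"offset": [0, 0, 0], "rot": [0, 0, 0], "gripper": 4.2}, {"offset": [0, 0, 0], "rot": [0, 0, 0], "gripper": 3.6}, {"offset": [0, 0, 0], "rot": [0, 0, 0], "gripper": 3.0}, {"offset": [0, 0, 0], "rot": [0, 0, 0], "gripper": 2.6}, {"offset": [0, 0, 0], "rot": [0, 0, 0], "gripper": 2.6}, {"offset": [0, 0, 0], "rot": [0, 0, 0], "gripper": 2.6}, {"offset": [0, 0, 0], "rot": [0, 0, 0], "gripper": 2.6}], "squeeze": 30}}

```text
time_s: 10.5
eef_pos: [652.9, 110.6, 154.7]
ee_rot: [0.0, 0.691, 0.722, 0.0]
force: [-2.8, -1.1, 8.4]
grip_width: 0.357
grip_force: 30.0
```

{"method": "step_arm", "body": {"plan": [{"offset": [0, 0, 0], "rot": [0, 0, 0], "gripper": 3.6}, {"offset": [0, 0, 0], "rot": [0, 0, 0], "gripper": 5}, {"offset": [0, 0, 0], "rot": [0, 0, 0], "gripper": 6.5}, {"offset": [0, 0, -1], "rot": [0, 0, 0], "gripper": 7.2}, {"offset": [0, 0, -4], "rot": [0, 0, 0], "gripper": 7.2}, {"offset": [0, 0, -8], "rot": [0, 0, 0], "gripper": 7.2}, {"offset": [0, 0, -12], "rot": [0, 0, 0], "gripper": 7.2}, {"offset": [0, 0, -13.3], "rot": [0, 0, 0], "gripper": 7.2}, {"offset": [0, 0, -13.3], "rot": [0, 0, 0], "gripper": 7.2}, {"offset": [0, 0, -13.3], "rot": [0, 0, 0], "gripper": 7.2}]}}

```text
time_s: 11.5
eef_pos: [652.6, 110.5, 285.1]
ee_rot: [-0.001, 0.692, 0.722, -0.001]
force: [-0.2, -0.1, -0.1]
grip_width: 0.841
grip_force: 0.0
```

```bash
python3 m3.py
```

```text
[652.6 110.5 285.1] [-0.0008  0.6916  0.7222 -0.0008] [-0.2 -0.1 -0.1] [-0.01  0.64  1.05 -0.    1.45 -0.05]
H fixed 261 [-15.1  -8.8 100.4] [ -9.6  10.  106.4]
H dark 275 [ 10.4  -8.9 100. ] [ 16.3   9.9 106.1]
F fixed 295 [-14.5  -8.8  99.3] [ -9.2  10.  106.1]
F dark 301 [21.3 -8.8 99.4] [ 27.   10.  106.2]
```

{"method": "step_arm", "body": {"plan": [{"offset": [0, -4, 0], "rot": [0, 0, 0], "gripper": 7.2}, {"offset": [0, -8, 0], "rot": [0, 0, 0], "gripper": 7.2}, {"offset": [0, -9.35, 0], "rot": [0, 0, 0], "gripper": 7.2}, {"offset": [0, -9.35, 2], "rot": [0, 0, 0], "gripper": 7.2}, {"offset": [0, -9.35, 6], "rot": [0, 0, 0], "gripper": 7.2}, {"offset": [0, -9.35, 9.5], "rot": [0, 0, 0], "gripper": 7.0}, {"offset": [0, -9.35, 12.5], "rot": [0, 0, 0], "gripper": 7}, {"offset": [0, -9.35, 13.2], "rot": [0, 0, 0], "gripper": 7}, {"offset": [0, -9.35, 13.2], "rot": [0, 0, 0], "gripper": 7}, {"offset": [0, -9.35, 13.2], "rot": [0, 0, 0], "gripper": 7}]}}

```text
time_s: 12.55
eef_pos: [560.0, 106.5, 155.6]
ee_rot: [0.001, 0.692, 0.722, 0.001]
force: [-0.6, 1.1, -0.6]
grip_width: 0.822
grip_force: 0.0
```

{"method": "step_arm", "body": {"plan": [{"offset": [0, 0, 0], "rot": [0, 0, 0], "gripper": 5.8}, {"offset": [0, 0, 0], "rot": [0, 0, 0], "gripper": 5}, {"offset": [0, 0, 0], "rot": [0, 0, 0], "gripper": 4.2}, {"offset": [0, 0, 0], "rot": [0, 0, 0], "gripper": 3.6}, {"offset": [0, 0, 0], "rot": [0, 0, 0], "gripper": 3.0}, {"offset": [0, 0, 0], "rot": [0, 0, 0], "gripper": 2.6}, {"offset": [0, 0, 0], "rot": [0, 0, 0], "gripper": 2.6}, {"offset": [0, 0, 0], "rot": [0, 0, 0], "gripper": 2.6}, {"offset": [0, 0, 0], "rot": [0, 0, 0], "gripper": 2.6}], "squeeze": 30}}

```text
time_s: 13.45
eef_pos: [558.3, 106.5, 155.5]
ee_rot: [-0.001, 0.691, 0.722, -0.001]
force: [-12.5, -2.0, 15.4]
grip_width: 0.364
grip_force: 30.5
```

{"method": "step_arm", "body": {"plan": [{"offset": [0, 0, 0], "rot": [0, 0, 0], "gripper": 3.6}, {"offset": [0, 0, 0], "rot": [0, 0, 0], "gripper": 5}, {"offset": [0, 0, 0], "rot": [0, 0, 0], "gripper": 6.5}, {"offset": [0, 0, -1], "rot": [0, 0, 0], "gripper": 7.2}, {"offset": [0, 0, -4], "rot": [0, 0, 0], "gripper": 7.2}, {"offset": [0, 0, -8], "rot": [0, 0, 0], "gripper": 7.2}, {"offset": [0, 0, -12], "rot": [0, 0, 0], "gripper": 7.2}, {"offset": [0, 0, -13.3], "rot": [0, 0, 0], "gripper": 7.2}, {"offset": [0, 0, -13.3], "rot": [0, 0, 0], "gripper": 7.2}, {"offset": [0, 0, -13.3], "rot": [0, 0, 0], "gripper": 7.2}]}}

```text
time_s: 14.45
eef_pos: [559.2, 106.5, 286.4]
ee_rot: [-0.001, 0.692, 0.722, -0.001]
force: [0.7, 0.1, -1.0]
grip_width: 0.841
grip_force: 0.0
```

```bash
python3 m3.py
```

```text
[559.2 106.5 286.4] [-7.000e-04  6.916e-01  7.222e-01 -6.000e-04] [ 0.7  0.1 -1. ] [-0.02  0.42  1.39 -0.    1.33 -0.06]
H fixed 307 [-15.6  -8.7  99.3] [ -9.8   9.9 106.1]
H dark 298 [10.2 -9.  99.5] [ 15.6  10.  106.3]
F fixed 267 [-15.6  -8.6 100.1] [ -9.7  10.1 106.1]
F dark 261 [ 10.5  -8.8 100.5] [ 16.   10.  106.4]
```

Both catches measure 31.8 mm across, so both are fully squeezed (32 mm). Before the swing I'll check clearances and re-measure the post.

```bash
python3 - <<'E'
from h import *
import pickle
c,s1=pickle.load(open("w1.pkl","rb"));A=cloud(c,s1).reshape(-1,3)
P=cloud(pickle.load(open("top.pkl","rb"))).reshape(-1,3);S=cloud(pickle.load(open("side.pkl","rb"))).reshape(-1,3)
st=sense();N=cloud(capture("wrist"),st).reshape(-1,3)
for n,q in(("w1",A),("top",P),("side",S),("now",N)):
    a=q[(q[:,2]>85)&(q[:,2]<400)&(q[:,0]>620)&(q[:,0]<900)&(q[:,1]<0)&(q[:,1]>-300)]
    if len(a):
        b=a[a[:,0]<740];print(n,"cab ymax by x",[(x,round(float(np.percentile(b[(b[:,0]>=x)&(b[:,0]<x+30)][:,1],99.5)))) for x in(620,650,680,710) if ((b[:,0]>=x)&(b[:,0]<x+30)).sum()>5],"objs y>-190: xmin",a[a[:,1]>-180][:,0].min() if (a[:,1]>-180).any() else None)
for n,q in(("w1",A),("now",N)):
    a=q[(abs(q[:,0]-501)<14)&(abs(q[:,1]-58)<14)&(q[:,2]>90)&(q[:,2]<130)]
    if len(a)>9: print(n,"post",len(a),np.percentile(a,1,0).round(1),np.percentile(a,99,0).round(1))
    d=np.hypot(q[:,0]-706,q[:,1]-67.5);a=q[(q[:,2]>10)&(d<260)&(d>60)&(q[:,1]<30)&(q[:,0]<780)&(q[:,2]<60)&(q[:,2]>12)]
    print("in sweep",len(a),[] if len(a)<9 else (a.min(0).round(),a.max(0).round(),np.hypot(a[:,0]-706,a[:,1]-67.5).min()))
E
```

```text
w1 cab ymax by x [(620, 0), (650, -3), (680, -239)] objs y>-190: xmin 620.0012118505492
top cab ymax by x [(620, -244), (650, -240), (680, -240), (710, -240)] objs y>-190: xmin 796.1025767817612
side cab ymax by x [(620, -243), (650, -242), (680, -239), (710, -239)] objs y>-190: xmin 803.9702071065897
now cab ymax by x [] objs y>-190: xmin 806.3890658203142
w1 post 734 [495.   51.9  90.8] [507.8  65.5 125.6]
in sweep 1210 (array([ 576., -188.,   12.]), array([762.,  -2.,  60.]), np.float64(125.65233814325106))
now post 660 [495.1  53.2  90.9] [507.8  65.8 125.2]
in sweep 112 (array([ 749., -161.,   35.]), array([ 762., -136.,   38.]), np.float64(208.13192163530368))
```

{"method": "step_arm", "body": {"plan": [{"offset": [-1, -1, 0], "rot": [0, 0, 8], "gripper": 7}, {"offset": [-1.5, -2, 0], "rot": [0, 0, 16], "gripper": 6}, {"offset": [-2, -3, 0], "rot": [0, 0, 24], "gripper": 5}, {"offset": [-2.5, -4, 0], "rot": [0, 0, 32], "gripper": 5}, {"offset": [-3, -5, 0], "rot": [0, 0, 40], "gripper": 5}, {"offset": [-3.5, -5.5, 0], "rot": [0, 0, 48], "gripper": 5}, {"offset": [-4, -5.98, 0], "rot": [0, 0, 56], "gripper": 5}, {"offset": [-4.49, -5.98, 0], "rot": [0, 0, 64], "gripper": 5}, {"offset": [-4.49, -5.98, 0], "rot": [0, 0, 72], "gripper": 5}, {"offset": [-4.49, -5.98, 0], "rot": [0, 0, 80], "gripper": 5}, {"offset": [-4.49, -5.98, 0], "rot": [0, 0, 88], "gripper": 5}, {"offset": [-4.49, -5.98, 0], "rot": [0, 0, 90], "gripper": 5}]}}

```text
time_s: 15.75
eef_pos: [501.5, 59.1, 286.2]
ee_rot: [-0.0, 1.0, 0.019, -0.001]
force: [-0.0, 0.4, -0.1]
grip_width: 0.587
grip_force: 0.0
```

{"method": "step_arm", "body": {"plan": [{"offset": [0, 0, 0], "rot": [0, 0, 0], "gripper": 5}, {"offset": [0, 0, 0], "rot": [0, 0, 0], "gripper": 5}]}}

```text
time_s: 15.95
eef_pos: [501.6, 59.1, 286.7]
ee_rot: [-0.0, 1.0, 0.022, -0.001]
force: [-0.4, 0.2, 1.0]
grip_width: 0.585
grip_force: 0.0
```

{"method": "step_arm", "body": {"plan": [{"offset": [0, 0, 4], "rot": [0, 0, 0], "gripper": 5}, {"offset": [0, 0, 8], "rot": [0, 0, 0], "gripper": 5}, {"offset": [0, 0, 11], "rot": [0, 0, 0], "gripper": 5}, {"offset": [0, 0, 12.4], "rot": [0, 0, 0], "gripper": 5}, {"offset": [0, 0, 12.6], "rot": [0, 0, 0], "gripper": 4}, {"offset": [0, 0, 12.6], "rot": [0, 0, 0], "gripper": 3}, {"offset": [0, 0, 12.6], "rot": [0, 0, 0], "gripper": 2}, {"offset": [0, 0, 12.6], "rot": [0, 0, 0], "gripper": 1}, {"offset": [0, 0, 12.6], "rot": [0, 0, 0], "gripper": 0.8}, {"offset": [0, 0, 12.6], "rot": [0, 0, 0], "gripper": 0.8}, {"offset": [0, 0, 12.6], "rot": [0, 0, 0], "gripper": 0.8}], "squeeze": 50}}

```text
time_s: 17.05
eef_pos: [502.2, 59.0, 162.5]
ee_rot: [0.0, 1.0, 0.022, 0.001]
force: [-1.7, -0.5, 6.0]
grip_width: 0.15
grip_force: 48.7
```

```bash
cat > sw.py <<'E'
# sweep offsets: python3 sw.py from to step (deg); offsets in tool frame at 'from'
import sys;import numpy as np
a0,a1,s=map(float,sys.argv[1:4])
T=lambda a:np.array([np.cos(np.radians(182.45+a)),np.sin(np.radians(182.45+a))])*205
y=np.radians(2.45+a0);X=np.array([np.cos(y),np.sin(y)]);Y=np.array([np.sin(y),-np.cos(y)])
for a in np.arange(a0+s,a1+.01,s):
    d=(T(a)-T(a0))/10;print(a,round(d@X,2),round(d@Y,2),"rot",-(a-a0))
E
python3 sw.py 0 44 4; python3 sw.py 44 88 4; python3 -c "
from rig import *;s=sense();print(s['joints'].round(2),s['eef_pos'].round(1))"
```

```text
4.0 0.05 1.43 rot -4.0
8.0 0.2 2.85 rot -8.0
12.0 0.45 4.26 rot -12.0
16.0 0.79 5.65 rot -16.0
20.0 1.24 7.01 rot -20.0
24.0 1.77 8.34 rot -24.0
28.0 2.4 9.62 rot -28.0
32.0 3.12 10.86 rot -32.0
36.0 3.92 12.05 rot -36.0
40.0 4.8 13.18 rot -40.0
44.0 5.75 14.24 rot -44.0
48.0 0.05 1.43 rot -4.0
52.0 0.2 2.85 rot -8.0
56.0 0.45 4.26 rot -12.0
60.0 0.79 5.65 rot -16.0
64.0 1.24 7.01 rot -20.0
68.0 1.77 8.34 rot -24.0
72.0 2.4 9.62 rot -28.0
76.0 3.12 10.86 rot -32.0
80.0 3.92 12.05 rot -36.0
84.0 4.8 13.18 rot -40.0
88.0 5.75 14.24 rot -44.0
[-0.12  0.43  1.73 -0.    0.98  1.41] [502.2  59.  162.5]
```

Post is held (opening 0.15, about 13 mm). First a small test swing, then the rest.

{"method": "step_arm", "body": {"plan": [{"offset": [0.01, 0.7, 0], "rot": [0, 0, -2], "gripper": 0.8}, {"offset": [0.05, 1.43, 0], "rot": [0, 0, -4], "gripper": 0.8}, {"offset": [0.12, 2.14, 0], "rot": [0, 0, -6], "gripper": 0.8}, {"offset": [0.2, 2.85, 0], "rot": [0, 0, -8], "gripper": 0.8}, {"offset": [0.2, 2.85, 0], "rot": [0, 0, -8], "gripper": 0.8}]}}

```text
time_s: 17.55
eef_pos: [505.4, 30.0, 162.5]
ee_rot: [0.0, 0.996, 0.092, 0.001]
force: [-2.1, -0.9, 7.2]
grip_width: 0.145
grip_force: 48.9
```

{"method": "step_arm", "body": {"plan": [{"offset": [0.05, 1.43, 0], "rot": [0, 0, -4], "gripper": 0.8}, {"offset": [0.2, 2.85, 0], "rot": [0, 0, -8], "gripper": 0.8}, {"offset": [0.45, 4.26, 0], "rot": [0, 0, -12], "gripper": 0.8}, {"offset": [0.79, 5.65, 0], "rot": [0, 0, -16], "gripper": 0.8}, {"offset": [1.24, 7.01, 0], "rot": [0, 0, -20], "gripper": 0.8}, {"offset": [1.77, 8.34, 0], "rot": [0, 0, -24], "gripper": 0.8}, {"offset": [2.4, 9.62, 0], "rot": [0, 0, -28], "gripper": 0.8}, {"offset": [3.12, 10.86, 0], "rot": [0, 0, -32], "gripper": 0.8}, {"offset": [3.92, 12.05, 0], "rot": [0, 0, -36], "gripper": 0.8}, {"offset": [4.8, 13.18, 0], "rot": [0, 0, -40], "gripper": 0.8}, {"offset": [4.8, 13.18, 0], "rot": [0, 0, -40], "gripper": 0.8}]}}

```text
time_s: 18.65
eef_pos: [577.3, -90.9, 162.5]
ee_rot: [0.001, 0.904, 0.427, 0.001]
force: [0.1, 1.6, 8.2]
grip_width: 0.147
grip_force: 49.4
```

{"method": "step_arm", "body": {"plan": [{"offset": [0.05, 1.43, 0], "rot": [0, 0, -4], "gripper": 0.8}, {"offset": [0.2, 2.85, 0], "rot": [0, 0, -8], "gripper": 0.8}, {"offset": [0.45, 4.26, 0], "rot": [0, 0, -12], "gripper": 0.8}, {"offset": [0.79, 5.65, 0], "rot": [0, 0, -16], "gripper": 0.8}, {"offset": [1.24, 7.01, 0], "rot": [0, 0, -20], "gripper": 0.8}, {"offset": [1.77, 8.34, 0], "rot": [0, 0, -24], "gripper": 0.8}, {"offset": [2.4, 9.62, 0], "rot": [0, 0, -28], "gripper": 0.8}, {"offset": [3.12, 10.86, 0], "rot": [0, 0, -32], "gripper": 0.8}, {"offset": [3.92, 12.05, 0], "rot": [0, 0, -36], "gripper": 0.8}, {"offset": [4.8, 13.18, 0], "rot": [0, 0, -40], "gripper": 0.8}, {"offset": [4.8, 13.18, 0], "rot": [0, 0, -40], "gripper": 0.8}]}}

```text
time_s: 19.75
eef_pos: [709.4, -136.1, 162.5]
ee_rot: [0.0, 0.703, 0.711, 0.001]
force: [-2.7, 3.7, 8.9]
grip_width: 0.151
grip_force: 49.3
```

{"method": "step_arm", "body": {"plan": [{"offset": [0, 0, 0], "rot": [0, 0, 0], "gripper": 0.8}, {"offset": [0, 0, 0], "rot": [0, 0, 0], "gripper": 0.8}, {"offset": [0, 0, 0], "rot": [0, 0, 0], "gripper": 0.8}]}}

```text
time_s: 20.05
eef_pos: [708.4, -136.1, 162.5]
ee_rot: [-0.0, 0.704, 0.71, 0.0]
force: [-2.5, 3.5, 5.5]
grip_width: 0.145
grip_force: 49.0
```

```bash
python3 - <<'E'
from h import *
st=sense();print(st["eef_pos"].round(1),st["force"].round(1),st["grip_force"],st["dq"].round(3))
print(np.degrees(np.arctan2(*(st["eef_pos"][:2]-[706.2,67.9])[::-1]))-182.45+360)
c=capture("side");save(c,"end_side");q=cloud(c).reshape(-1,3)
a=q[(abs(q[:,0]-486)<40)&(abs(q[:,1]+267)<40)&(q[:,2]>112)&(q[:,2]<128)];print(len(a),np.median(a,0))
w=capture("wrist");save(w,"end_w")
E
```

```text
[ 708.4 -136.1  162.5] [-2.5  3.5  5.5] 49.024200439453125 [-0.001 -0.     0.002 -0.    -0.    -0.   ]
88.15938963113257
174 [ 484.58386911 -272.62832735  120.04504093]
```

View pics/end_side.png

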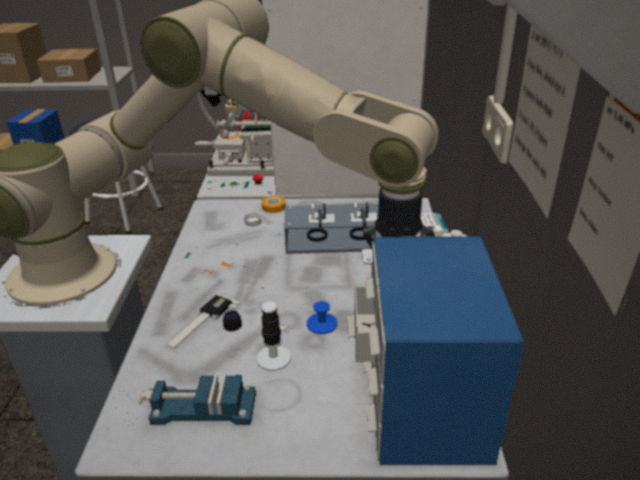

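View pics/end_w.png

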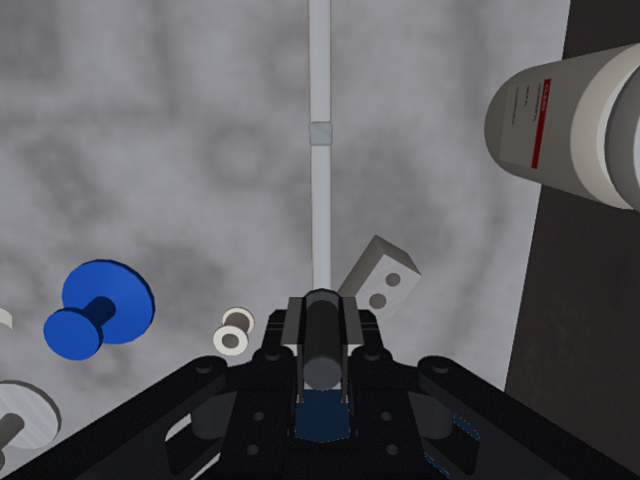

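The side view shows the lens upright on the metal stand at (270,325). In the wrist view the fingers hold the post at (322,345), with the gate running straight back along column 320, open to about 88°. The block and the roller are untouched.

```bash
python3 -c "
from rig import *
print(finish_job())"
```

```text
the job is handed in; nothing more can be done
None
```

The job is handed in after about 20 s: the lens stands upright and released on the metal stand, both catches were fully squeezed (hinge side first), and the gripper is holding the gate open at about 88°.

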